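# Find the stamped fittings crate and send it to dispatch

### The arm

A 6-joint arm with a two-finger parallel gripper is mounted at the origin on the work surface. World frame = base frame: x ahead of the robot, y to its left, z up, the work surface at z = 0. Lengths are in m, angles in rad, forces in N, time in s.
With the tool pointing down it reaches from about 0.25 to 0.725 m from the base axis. Payload 4 kg.
Tool frame: the origin (TCP) lies midway between the tips of the shut fingers; the grasp point (between the pads) lies ctrl.grasp_offset behind it (ctrl.grasp_offset is the distance from the TCP to the grasp point, in m); z points along the fingers, x is the direction in which the jaws open and shut, and the axes are right-handed (so a half turn about z gives the same grasp; the last joint's range is limited). The gripper opens to 85 mm and grips with 20 to 120 N. Pads are 22 mm wide; open, the fingers measure 114 mm over their backs; the gripper's body (76 mm by 85 mm) begins 54 mm behind the grasp point. The pads swing forward as they close: fully open they stand 13 mm farther back than shut.
Start: joints at [-1.345, 0.241, 0.005, 1.335, 0, 1.571], TCP at [0.112, -0.487, 0.192] pointing down, gripper open.
Joint ranges: [-2.72, 2.72], [-1.05, 1.87], [-1.09, 1.28], [-1.99, 2.15], [-1.42, 1.44], [-3.14, 3.14]. Speed limits (rad/s): [2.79, 2.79, 3.14, 3.14, 3.14, 3.14].

### API

Orientations are given as a unit quaternion [w, x, y, z].
In Python, from bench import ctrl gives the robot as it stands.
- The arm moves only by the tool step_arm, never from a script. Its argument "series" is a list of rows, each a list of 7 numbers: the closure, from 0 (fully open) to 1 (shut), then the shift along the world's x, y, z in m, then the turn, a rotation vector about the world's x, y, z in degrees. A call has 1 to 20 rows; each row is the pose to reach, as a shift and turn from the pose commanded when the call began; what a row does not reach only later rows make up. A row lasts 1/12 s, in which the tool goes at most 41.7 mm and 7.16 degrees, less where a joint would pass 70% of its speed; a pose out of reach is approached as far as the arm can. A call with a gripper value outside its range is refused whole. The fingers move at their own pace and stop on an object; the grip force is fixed at half the most. Time passes only in rows, so rows that repeat a pose let the fingers close. It gives the time, the measured TCP pose, the force and the opening at its end, in the units of the state.
- ctrl.state(): the state, without advancing time (a new reading comes with each control period).
- ctrl.capture(name): name is "scene" or "top"; returns the picture (400x640x3 uint8, red, green, blue); there is no depth.
- ctrl.calibration(name): a dict with "camera_matrix" (3x3 intrinsics, pixels), "extrinsics" (4x4, takes a point from world to camera coordinates). Camera axes: x right, y down, z forward; pixel columns grow to the right and rows downward; lengths in m; the calibration is good to about 2 mm. A picture is of the moment at which its call begins. calibration takes no time and is no camera call.
- ctrl.close_job(): hands the job in, once; it reports no verdict.
Trained networks look in the newest picture that a camera, given by its name, has taken for a name from the list of things; names that differ only in an ending like _2 or _b are one class to them, and where a whole thing is asked for, a point or a joint stands for the part that bears it (a point fixed in the world has none). Each returns a list of dicts, best first, with "score" (0 to 1); they miss things now and then, are a little off and sometimes report something else, mostly with a low value. They report only what shows in the picture. A call takes as long as a camera call. They do not tell look-alikes from the thing itself.
- ctrl.recognise(camera, label): "pixel" ([row, column] in pixels, amid what is visible of it).
The state is a dict: "clock": time; "qpos": joint angles; "qvel": joint speeds; "joint_torque": joint torques, N m; "eef_pos": TCP position; "tool_rot": TCP orientation; "ft_force": force on the tool from outside, world axes, zero at the start; "ft_torque": the same for the moment, N m; "finger_gap": finger opening in m.
Only numpy, scipy, OpenCV 4.12 (cv2) and the standard library are available. Lean on these libraries where they do the work, as an engineer would, in place of code of your own. Each camera call takes 0.05 s, during which the arm holds its last target.

### The job

Two identical red crates stand on the fitter's bench and one of them has a yellow stamp underneath: with your fingers, without gripping or lifting anything, tip each crate over onto its side and leave both lying, so that their undersides show. Then push the stamped crate, still lying on its side, along the table until its middle is over the yellow-and-black dispatch line, and leave the other crate lying clear of the line. Never put the unstamped crate on the line, and do not disturb the other things on the bench.

Things in the scene. Friction and masses are not known exactly. Their poses are not given: they have to be found in the camera images.
- crate_a (a point): One crate, at left or right: open-topped red plastic crate 80 (its x) by 110 (its y) by 130 mm tall (its z), 5 mm walls and floor, loose. The point is the centre of that block: 65 mm above the underside, 40 mm from the broad faces (+-x), 55 mm from the narrow sides (+-y). Its z axis points from underside to open top: vertical while it stands, level when it lies on its side.
- crate_b (a point): The other crate, the same in size, shape and colour as the first, and its point and axes likewise (centre of the 80 x 110 x 130 mm block, z from underside to open top).
- stamp (a point): Centre of the stamp: a bright yellow disc 58 mm across in a black ring 68 mm across, flat in the middle of the underside of one of the two crates, 65 mm from that crate's centre point. Not to be seen until the crate is tipped; the other crate's underside is plain red.
- line: The dispatch line: a straight strip of yellow-and-black hazard tape stuck flat on the table (no height to speak of), 420 mm long (its x) by 50 mm wide (its y), running roughly away from the robot between the two crates. Origin at its centre, on the table.
- paste_tin: Bystander: blue tin, 60 mm across and 70 mm tall. Origin under its centre.
- tape_roll: Bystander: white roll of tape lying flat, 84 mm across, 25 mm tall. Origin under its centre.
- elbow: Bystander: copper pipe elbow lying flat, two 50 mm legs along its +x and +y, 27 mm high. Origin under its corner.
- valve: Bystander: small brass valve with a white cap, 38 mm across and 62 mm tall. Origin under its centre.
- wrench: Bystander: spanner about 180 mm long lying flat along its x, 7 mm thick. Origin under its middle.
- driver: Bystander: screwdriver about 190 mm long lying along its x, 26 mm thick. Origin under its middle.
- box_a: The same crate as crate_a, with its origin at the centre of its underside (axes as for crate_a). Empty, about 0.3 kg. Pushed level at about 100 mm above the table on a broad face, it tips over the opposite bottom edge without sliding much, and falls by itself beyond about 40 degrees. The table is free on its robot side; tipped that way, its underside faces away from the robot, to the scene camera.
- box_b: The same crate as crate_b, with its origin at the centre of its underside (axes as for crate_b). Empty, about 0.3 kg. Pushed level at about 100 mm above the table on a broad face, it tips over the opposite bottom edge without sliding much, and falls by itself beyond about 40 degrees. The table is free on its robot side; tipped that way, its underside faces away from the robot, to the scene camera.
There are look-alikes about, which are no part of the job. What is shaped like the box_a but turquoise is not meant.

How it is judged:
By the outcome, as a careful person would: the job done as asked, in the order asked, and still so for the second after the job is handed in, with the robot touching nothing.
It also fails if it takes over 64 s, if anything falls off the work surface, if the arm or the gripper's body presses on something with over 40 N, if the wrist force passes 120 N, or if a joint passes its speed limit or range.

## Working session

There is one attempt and no reset: what is moved stays moved. The work goes in short steps, Python scripts to look and compute and a tool call to move; the robot and the scene stay as the last step left them, time stands still between calls to the robot, and variables do not carry over. Pictures are saved under pics/ and viewed, and the job is handed in when it is done.

Besides the shell and the picture viewer there is one more tool, called after ">>>" by a JSON object that holds its "api" and its "payload". step_arm: Moves the arm, as the interface text tells. Its arguments: {"type":"object","properties":{"series":{"type":"array","items":{"type":"array","items":{"type":"number"}}}},"required":["series"]}

```bash
mkdir -p pics; ls; cat > h.py <<'E'
import numpy as np,cv2
from bench import ctrl
def cam(n):
    c=ctrl.calibration(n); return np.array(c["camera_matrix"]),np.array(c["extrinsics"])
def p2w(n,row,col,z):
    K,E=cam(n); d=E[:3,:3].T@np.linalg.inv(K)@np.array([col,row,1.]); o=-E[:3,:3].T@E[:3,3]
    return o+d*(z-o[2])/d[2]
def w2p(n,p):
    K,E=cam(n); q=K@(E[:3,:3]@np.array(p)+E[:3,3]); return q[1]/q[2],q[0]/q[2]
def save(n,f):
    im=np.array(ctrl.capture(n)); cv2.imwrite('pics/'+f,im[:,:,::-1]); return im
E
python3 - <<'E'
from h import *
save('scene','s0.png');save('top','t0.png')
for n in('scene','top'):
    K,E=cam(n);print(n,-E[:3,:3].T@E[:3,3],E[2,:3])
    for l in('crate_a','line','paste_tin','tape_roll','elbow','valve','wrench','driver'):
        for r in ctrl.recognise(n,l)[:4]:
            p=r['pixel'];print(l,r['score'],p,p2w(n,p[0],p[1],0).round(3))
s=ctrl.state();print(s)
E
```

```text
pics
scene [0.82527605 0.44918368 0.80935549] [-0.37634236 -0.48411076 -0.78993873]
crate_a 0.77 [223.3, 452.6] [0.195 0.229 0.   ]
crate_a 0.76 [300.1, 350.0] [ 0.549  0.224 -0.   ]
crate_a 0.72 [160.7, 245.9] [ 0.506 -0.301  0.   ]
crate_a 0.71 [295.3, 503.7] [0.262 0.433 0.   ]
line 0.65 [213.6, 316.6] [ 0.459 -0.015  0.   ]
paste_tin 0.71 [259.4, 241.4] [ 0.69  -0.019 -0.   ]
paste_tin 0.18 [293.5, 346.3] [0.545 0.207 0.   ]
tape_roll 0.97 [282.8, 292.1] [0.628 0.108 0.   ]
elbow 0.72 [227.4, 225.5] [ 0.674 -0.126  0.   ]
valve 0.78 [236.3, 271.9] [ 0.594 -0.029  0.   ]
wrench 0.66 [367.4, 443.8] [0.493 0.451 0.   ]
top [ 0.2852555  -0.00583596  1.21984627] [ 0.15935162  0.01001688 -0.98717107]
crate_a 0.98 [176.5, 247.5] [0.58  0.248 0.   ]
crate_a 0.75 [276.4, 238.7] [0.255 0.27  0.   ]
crate_a 0.58 [182.2, 401.1] [ 0.553 -0.258  0.   ]
line 0.77 [213.5, 326.0] [ 0.453 -0.01   0.   ]
paste_tin 0.8 [140.4, 325.1] [ 0.7  -0.01  0.  ]
tape_roll 0.75 [161.7, 284.1] [0.628 0.127 0.   ]
tape_roll 0.27 [161.9, 319.9] [0.626 0.008 0.   ]
elbow 0.54 [149.2, 355.2] [ 0.668 -0.111  0.   ]
valve 0.53 [164.1, 322.2] [0.618 0.    0.   ]
wrench 0.52 [199.6, 185.8] [0.505 0.45  0.   ]
driver 0.5 [211.4, 453.1] [ 0.454 -0.422  0.   ]
{'clock': 0.9, 'qpos': array([-1.34499465e+00,  2.40595660e-01,  4.98393405e-03,  1.33519612e+00,
       -1.82215529e-05,  1.57079314e+00]), 'qvel': array([-0.00090336,  0.00230474,  0.00137054, -0.00266346,  0.00249267,
        0.00118125]), 'joint_torque': array([ 4.03029128e-05, -3.72195625e+01,  2.52693754e+01,  1.05988402e-03,
       -2.13421208e-04,  4.44271095e-06]), 'eef_pos': array([ 0.11193617, -0.48730182,  0.19150249]), 'tool_rot': array([ 3.53888414e-06,  7.82269413e-01, -6.22940258e-01, -1.01813893e-05]), 'ft_force': array([ 0.29239211,  0.20349139, -0.02030879]), 'ft_torque': array([-0.0542899 , -0.01238863,  0.00279733]), 'finger_gap': 0.08514114286729069}
```

View pics/s0.png

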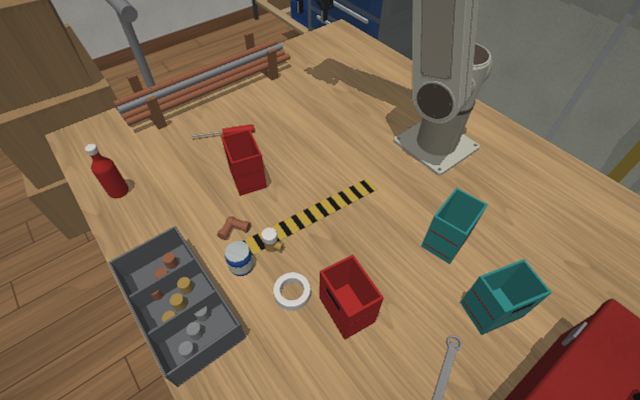

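View pics/t0.png

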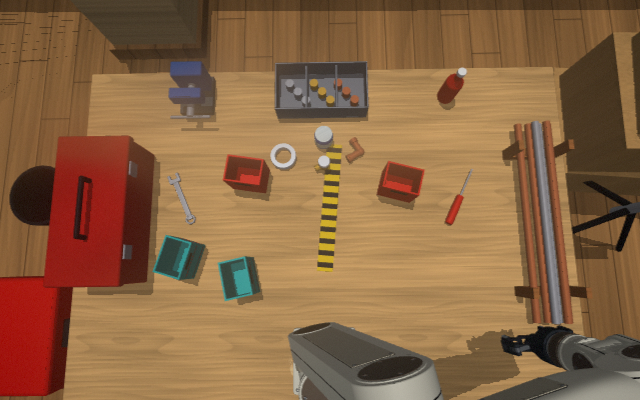

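The two red crates are at top (174,246) and (182,401). The shapes at top (257,180) and (278,238) are turquoise look-alikes, so I'm ruling those out. I'll confirm in an enlarged crop and measure the rims.

```bash
python3 - <<'E'
from h import *
im=cv2.imread('pics/t0.png')
c=im[120:290,150:450]; cv2.imwrite('pics/t0c.png',cv2.resize(c,(800,453),interpolation=cv2.INTER_CUBIC))
hsv=cv2.cvtColor(im,cv2.COLOR_BGR2HSV)
m=((hsv[...,0]<6)|(hsv[...,0]>174))&(hsv[...,1]>150)&(hsv[...,2]>60)
m=m.astype(np.uint8)*255
from scipy.optimize import minimize
def mod(p,H=.13):
    x,y,t=p;R=np.array([[np.cos(t),-np.sin(t)],[np.sin(t),np.cos(t)]])
    return [np.r_[R@[a*.04,b*.055]+[x,y],z] for z in(0,H) for a in(-1,1) for b in(-1,1)]
for name,(r,cc) in {'L':(174,246),'R':(182,401)}.items():
    sub=np.zeros_like(m); sub[r-40:r+40,cc-40:cc+40]=m[r-40:r+40,cc-40:cc+40]
    n,l,st,ce=cv2.connectedComponentsWithStats(sub); i=1+st[1:,4].argmax(); bl=(l==i).astype(np.uint8)*255
    bl=cv2.morphologyEx(bl,cv2.MORPH_CLOSE,np.ones((9,9)));big=cv2.resize(bl,None,fx=4,fy=4)>127
    def cost(p):
        q=np.array([w2p('top',v)[::-1] for v in mod(p)])
        h=cv2.convexHull(((q+.5)*4).round().astype(np.int32)); k=np.zeros(big.shape,np.uint8);cv2.fillConvexPoly(k,h,1)
        return (big!=(k>0)).sum()/16
    x0=p2w('top',r,cc,.1)[:2];best=None
    for t in(-.4,-.2,0,.2,.4):
        s=minimize(cost,[*x0,t],method='Nelder-Mead',options=dict(initial_simplex=[[x0[0],x0[1],t],[x0[0]+.02,x0[1],t],[x0[0],x0[1]+.02,t],[x0[0],x0[1],t+.15]]))
        if best is None or s.fun<best.fun:best=s
    print(name,best.x.round(4),np.degrees(best.x[2]).round(1),best.fun,(bl>0).sum(), st[i])
# line
for r,c in((150,335),(270,325)): print(p2w('top',r,c,0).round(3))
for nm,r,c in(('roll',155,283),('valve',161,323)):print(nm,p2w('top',r,c,.02).round(3))
E
```

```text
Traceback (most recent call last):
  File "h.py", line 9, in w2p
    K,E=cam(n); q=K@(E[:3,:3]@np.array(p)+E[:3,3]); return q[1]/q[2],q[0]/q[2]
        ~~~^^^
  File "h.py", line 4, in cam
    c=ctrl.calibration(n); return np.array(c["camera_matrix"]),np.array(c["extrinsics"])
ValueError: time passes only in moves, steps and waits
```

View pics/t0c.png

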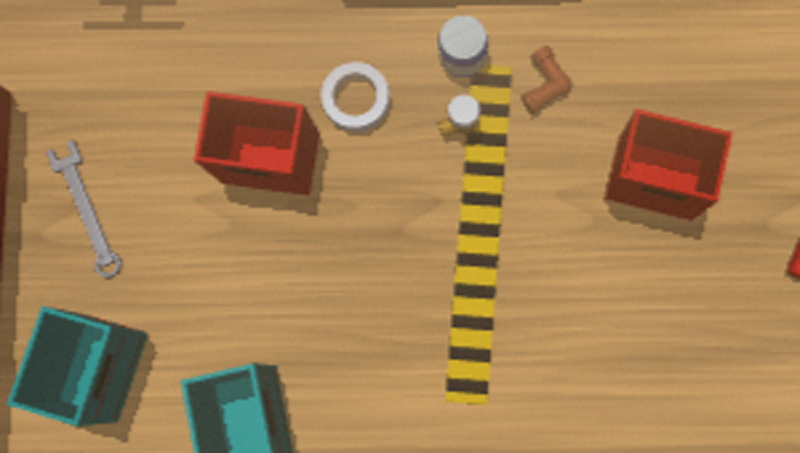

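The enlarged crop shows the two red crates at crop (258,143) and (670,165), and turquoise ones at bottom left. Each calibration call seems limited, so I'll cache it.

```bash
python3 - <<'E'
s=open('h.py').read()
s=s.replace('def cam(n):\n    c=ctrl','_c={}\ndef cam(n):\n    if n not in _c: _c[n]=_cam(n)\n    return _c[n]\ndef _cam(n):\n    c=ctrl')
s+='''
from scipy.optimize import minimize
def mod(p,hx=.04,hy=.055,H=.13):
    x,y,t=p;R=np.array([[np.cos(t),-np.sin(t)],[np.sin(t),np.cos(t)]])
    return [np.r_[R@[a*hx,b*hy]+[x,y],z] for z in(0,H) for a in(-1,1) for b in(-1,1)]
def fit(im,r,cc,win=40,hx=.04,hy=.055,H=.13,cam='top',ts=(-.4,-.2,0,.2,.4)):
    hsv=cv2.cvtColor(im,cv2.COLOR_BGR2HSV)
    m=((hsv[...,0]<6)|(hsv[...,0]>174))&(hsv[...,1]>150)&(hsv[...,2]>40)
    m=m.astype(np.uint8)*255
    sub=np.zeros_like(m); a,b=max(r-win,0),max(cc-win,0); sub[a:r+win,b:cc+win]=m[a:r+win,b:cc+win]
    n,l,st,ce=cv2.connectedComponentsWithStats(sub); i=1+st[1:,4].argmax(); bl=(l==i).astype(np.uint8)*255
    ct=np.vstack(cv2.findContours(bl,cv2.RETR_EXTERNAL,cv2.CHAIN_APPROX_NONE)[0])
    cv2.fillConvexPoly(bl,cv2.convexHull(ct),255)
    big=cv2.resize(bl,None,fx=4,fy=4)>127
    def cost(p):
        q=np.array([w2p(cam,v)[::-1] for v in mod(p,hx,hy,H)])
        h=cv2.convexHull(((q+.5)*4).round().astype(np.int32)); k=np.zeros(big.shape,np.uint8);cv2.fillConvexPoly(k,h,1)
        return (big!=(k>0)).sum()/16
    x0=p2w(cam,r,cc,H*.7)[:2];best=None
    for t in ts:
        s=minimize(cost,[*x0,t],method='Nelder-Mead',options=dict(initial_simplex=[[x0[0],x0[1],t],[x0[0]+.02,x0[1],t],[x0[0],x0[1]+.02,t],[x0[0],x0[1],t+.15]]))
        if best is None or s.fun<best.fun:best=s
    return best.x.round(4),np.degrees(best.x[2]).round(1),round(best.fun,1),(bl>0).sum(),st[i]
'''
open('h.py','w').write(s)
E
python3 - <<'E'
from h import *
im=cv2.imread('pics/t0.png')
print(fit(im,174,246));print(fit(im,182,401))
for r,c in((145,335.2),(271,325)): print(p2w('top',r,c,0).round(3))
for nm,r,c in(('roll',155,283),('valve',161,323)):print(nm,p2w('top',r,c,.02).round(3))
E
```

```text
(array([ 0.579 ,  0.2427, -0.2928]), np.float64(-16.8), np.float64(433.2), np.int64(996), array([223, 155,  40,  30, 389], dtype=int32))
(array([ 0.541 , -0.2402, -0.3446]), np.float64(-19.7), np.float64(428.4), np.int64(1009), array([382, 161,  42,  34, 301], dtype=int32))
[ 0.684 -0.044  0.   ]
[ 0.268 -0.004  0.   ]
roll [0.646 0.129 0.02 ]
valve [ 0.623 -0.003  0.02 ]
```

```bash
sed -i 's/hsv\[...,1\]>150)&(hsv\[...,2\]>40)/hsv[...,1]>140)\&(hsv[...,2]>25)/; s/<6)|/<8)|/; s/>174)/>170)/' h.py
python3 - <<'E'
from h import *
im=cv2.imread('pics/t0.png')
hsv=cv2.cvtColor(im,cv2.COLOR_BGR2HSV)
print(hsv[172,[225,235,246,260,268]],hsv[188,[240,250,262,266]])
a=fit(im,174,246);b=fit(im,182,401);print(a,b)
o=cv2.resize(im[120:290,150:450],None,fx=2.667,fy=2.667)
for f in(a,b):
    q=np.array([w2p('top',v)[::-1] for v in mod(f[0])])
    q=((q-[150,120]+.5)*2.667).astype(int)
    for i,j in((0,1),(1,3),(3,2),(2,0),(4,5),(5,7),(7,6),(6,4)):cv2.line(o,tuple(map(int,q[i])),tuple(map(int,q[j])),(0,255,0),1)
cv2.imwrite('pics/fit0.png',o)
E
```

```text
[[  5 191 160]
 [  8 169  92]
 [  5 179 128]
 [  3 192 189]
 [  9 169  95]] [[  8 168  97]
 [  8 174  98]
 [  8 177  91]
 [  8 168 100]]
(array([ 0.5754,  0.24  , -0.1862]), np.float64(-10.7), np.float64(314.6), np.int64(1122), array([223, 155,  41,  33, 600], dtype=int32)) (array([ 0.5414, -0.2402, -0.274 ]), np.float64(-15.7), np.float64(267.8), np.int64(1174), array([380, 161,  44,  39, 577], dtype=int32))
```

View pics/fit0.png

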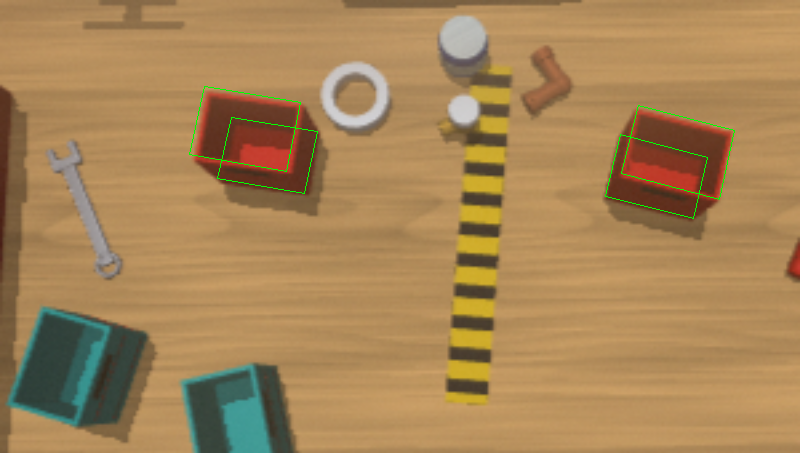

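Both fits are good. The left crate is at (0.575, 0.240) with yaw -10.7°, and the right one is at (0.541, -0.240) with yaw -15.7°. I'll start with the right crate, going high behind it with the fingers half open and the jaws parallel to its far face.

>>> {"api": "step_arm", "payload": {"series": [[0.5,0,0,0.06,0,0,0],[0.5,0.03,0.02,0.06,0,0,7],[0.5,0.06,0.03,0.06,0,0,14],[0.5,0.09,0.04,0.06,0,0,21],[0.5,0.12,0.06,0.06,0,0,28],[0.5,0.15,0.07,0.06,0,0,35],[0.5,0.18,0.08,0.06,0,0,42],[0.5,0.21,0.1,0.06,0,0,49],[0.5,0.24,0.11,0.06,0,0,56],[0.5,0.27,0.12,0.06,0,0,63],[0.5,0.3,0.13,0.06,0,0,70],[0.5,0.33,0.15,0.06,0,0,77],[0.5,0.36,0.16,0.06,0,0,84],[0.5,0.39,0.17,0.06,0,0,91],[0.5,0.42,0.19,0.06,0,0,98],[0.5,0.45,0.2,0.06,0,0,105],[0.5,0.47,0.21,0.06,0,0,112],[0.5,0.49,0.22,0.06,0,0,119],[0.5,0.507,0.225,0.06,0,0,126],[0.5,0.507,0.225,0.06,0,0,133]]}}

```text
clock: 2.57
eef_pos: [0.6218, -0.2601, 0.2496]
tool_rot: [-0.001, 0.881, 0.473, 0.0]
ft_force: [-1.1, -0.1, -0.7]
finger_gap: 0.0426
```

>>> {"api": "step_arm", "payload": {"series": [[0.5,0,0,0,0,0,6],[0.5,0,0,0,0,0,12],[0.5,0,0,0,0,0,18],[0.5,0,0,-0.03,0,0,18],[0.5,0,0,-0.06,0,0,18],[0.5,0,0,-0.09,0,0,18],[0.5,0,0,-0.12,0,0,18],[0.5,0,0,-0.15,0,0,18],[0.5,0,0,-0.155,0,0,18],[0.5,0,0,-0.155,0,0,18]]}}

```text
clock: 3.4
eef_pos: [0.6168, -0.2614, 0.0935]
tool_rot: [-0.003, 0.799, 0.601, -0.002]
ft_force: [0.6, 0.2, 0.2]
finger_gap: 0.0426
```

```bash
python3 - <<'E'
from h import *
s=save('scene','s1.png');t=save('top','t1.png');print(ctrl.grasp_offset)
o=np.hstack([cv2.resize(s[80:260,180:380],(400,360)),cv2.resize(t[120:270,320:490],(400,360))])
cv2.imwrite('pics/c1.png',o[:,:,::-1])
E
```

```text
0.0187
```

View pics/c1.png

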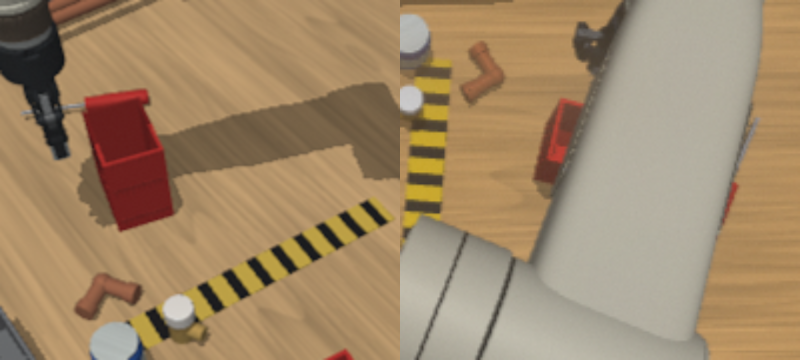

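The fingers are behind the right crate with a clear gap, so I'll push it toward the robot.

>>> {"api": "step_arm", "payload": {"series": [[0.5,-0.01,0.003,0,0,0,0],[0.5,-0.02,0.006,0,0,0,0],[0.5,-0.029,0.008,0,0,0,0],[0.5,-0.037,0.01,0,0,0,0],[0.5,-0.045,0.013,0,0,0,0],[0.5,-0.053,0.015,0,0,0,0],[0.5,-0.061,0.017,0,0,0,0],[0.5,-0.069,0.019,0,0,0,0],[0.5,-0.077,0.022,0,0,0,0],[0.5,-0.085,0.024,0,0,0,0],[0.5,-0.093,0.026,0,0,0,0],[0.5,-0.096,0.027,0,0,0,0],[0.5,-0.096,0.027,0,0,0,0]]}}

```text
clock: 4.58
eef_pos: [0.5229, -0.2354, 0.0977]
tool_rot: [0.001, 0.799, 0.601, 0.0]
ft_force: [0.6, 0.7, -0.2]
finger_gap: 0.0425
```

```bash
python3 - <<'E'
from h import *
s=save('scene','s2.png')
cv2.imwrite('pics/c2.png',cv2.resize(s[80:260,180:420],(800,600))[:,:,::-1])
E
```

```text
(no output)
```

View pics/c2.png

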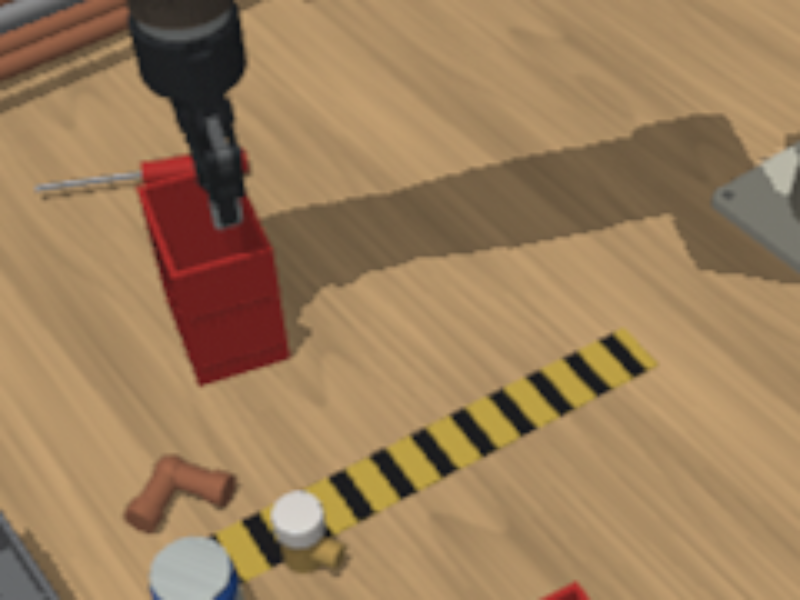

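```bash
python3 - <<'E'
from h import *
print(w2p('scene',[.5229,-.2354,.0977]),w2p('scene',[.6168,-.2614,.0935]))
im=cv2.imread('pics/s0.png'); 
print(fit(im,160,245,win=45,cam='scene'))
t=save('top','t2.png')
o=cv2.resize(im[80:260,180:420],(800,600))
for p,c in (((.541,-.24,-.274),(0,255,0)),):
    q=np.array([w2p('scene',v)[::-1] for v in mod(p)]); q=((q-[180,80]+.5)*3.333).astype(int)
    for i,j in((0,1),(1,3),(3,2),(2,0),(4,5),(5,7),(7,6),(6,4)):cv2.line(o,tuple(map(int,q[i])),tuple(map(int,q[j])),c,1)
cv2.imwrite('pics/c2b.png',np.hstack([o[:400,:400],cv2.resize(t[120:270,340:490],(400,400))[:,:,::-1]]))
E
```

```text
(np.float64(151.9656233418483), np.float64(247.8184611619048)) (np.float64(162.98146126605144), np.float64(212.45893938404))
(array([ 0.5361, -0.2432, -0.2567]), np.float64(-14.7), np.float64(252.9), np.int64(2271), array([ 221,  125,   46,   71, 2142], dtype=int32))
```

View pics/c2b.png

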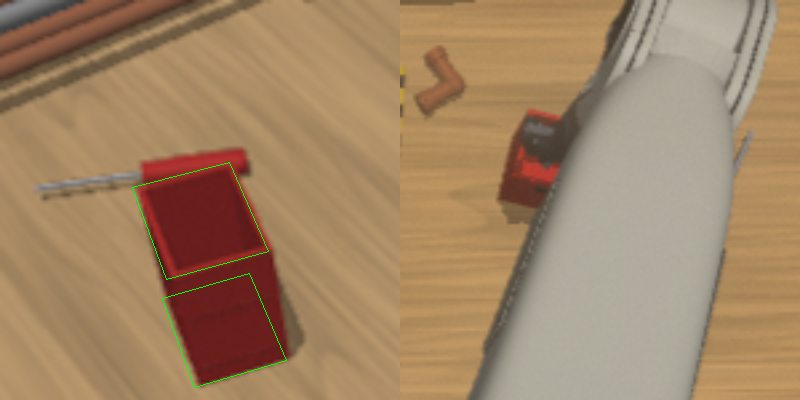

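The crate still stands in its original place, yet the fingers are now over or inside its opening and the force is about 0. I can't explain that yet. I'll check the contact before doing anything else.

```bash
python3 - <<'E'
from h import *
s=ctrl.state();print(s['clock'],s['eef_pos'],s['ft_force'],s['joint_torque'].round(2))
im=save('scene','s3.png')
cv2.imwrite('pics/c3.png',cv2.resize(im[110:210,205:305],(800,600) ,interpolation=cv2.INTER_CUBIC)[:,:,::-1])
E
```

```text
4.6833 [ 0.52345385 -0.23556437  0.09710202] [-0.15405603  0.29957094  0.54896271] [-4.000e-02 -4.566e+01  2.388e+01  5.000e-02 -0.000e+00 -0.000e+00]
```

View pics/c3.png

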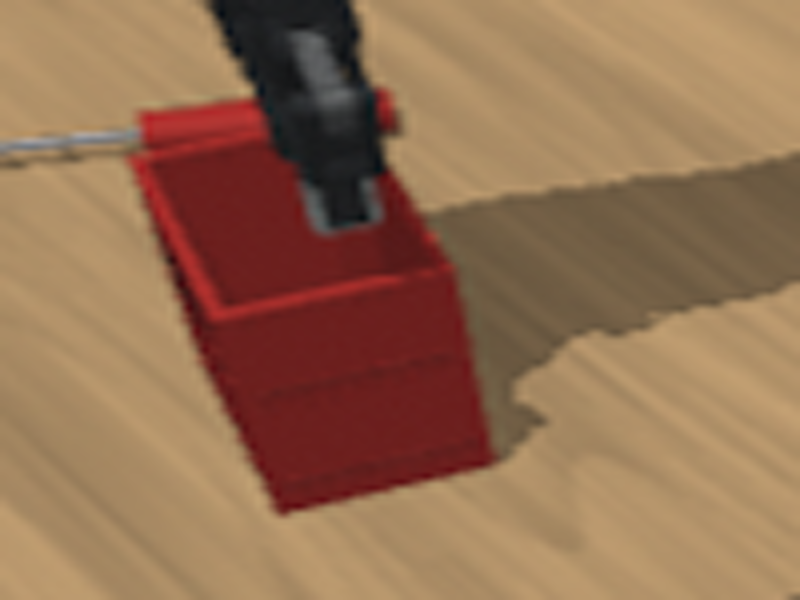

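The fingers hang inside the opening and the crate hasn't moved. I'll back out upward, go behind it again, and push in small steps while watching the force.

>>> {"api": "step_arm", "payload": {"series": [[0.5,0,0,0.03,0,0,0],[0.5,0,0,0.06,0,0,0],[0.5,0,0,0.08,0,0,0],[0.5,0.03,-0.008,0.08,0,0,0],[0.5,0.06,-0.017,0.08,0,0,0],[0.5,0.09,-0.025,0.08,0,0,0],[0.5,0.096,-0.027,0.05,0,0,0],[0.5,0.096,-0.027,0.02,0,0,0],[0.5,0.096,-0.027,0,0,0,0],[0.5,0.096,-0.027,0,0,0,0]]}}

```text
clock: 5.57
eef_pos: [0.6157, -0.2608, 0.0896]
tool_rot: [-0.005, 0.799, 0.601, -0.003]
ft_force: [-0.4, 0.5, -1.3]
finger_gap: 0.0429
```

>>> {"api": "step_arm", "payload": {"series": [[0.5,-0.01,0.003,0,0,0,0],[0.5,-0.02,0.006,0,0,0,0],[0.5,-0.03,0.008,0,0,0,0],[0.5,-0.04,0.011,0,0,0,0]]}}

```text
clock: 5.9
eef_pos: [0.5795, -0.2517, 0.0981]
tool_rot: [0.001, 0.799, 0.601, 0.001]
ft_force: [-0.7, -0.3, 0.6]
finger_gap: 0.0426
```

```bash
python3 - <<'E'
from h import *
im=save('scene','s4.png');s=ctrl.state();print(s['eef_pos'],s['ft_force'])
cv2.imwrite('pics/c4.png',cv2.resize(im[110:210,205:305],(800,600) ,interpolation=cv2.INTER_CUBIC)[:,:,::-1])
E
```

```text
[ 0.57754154 -0.25105821  0.09824499] [-2.05057464  1.66224336 -0.14489078]
```

View pics/c4.png

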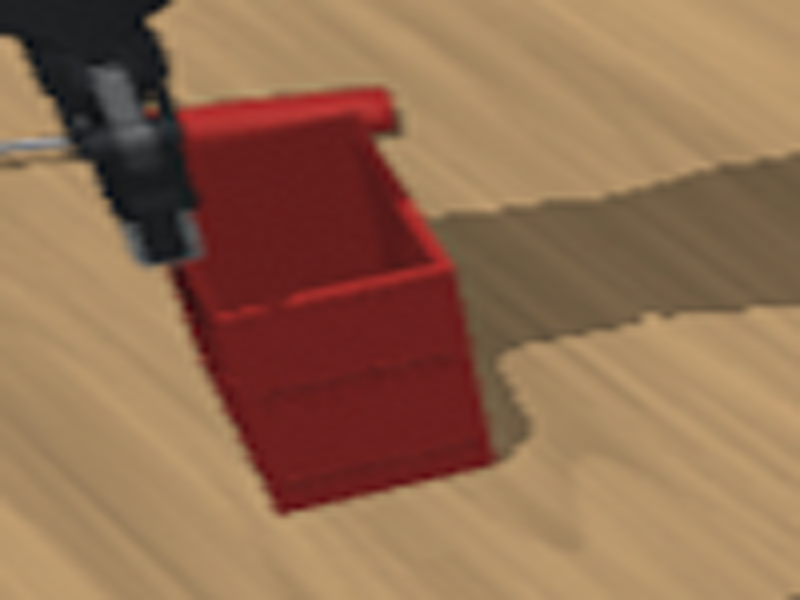

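>>> {"api": "step_arm", "payload": {"series": [[0.5,-0.01,0.003,0,0,0,0],[0.5,-0.015,0.004,0,0,0,0]]}}

```text
clock: 6.12
eef_pos: [0.5642, -0.2475, 0.098]
tool_rot: [0.001, 0.799, 0.601, 0.0]
ft_force: [0.3, 0.4, 0.2]
finger_gap: 0.0425
```

```bash
python3 - <<'E'
from h import *
im=save('scene','s5.png');t=save('top','t5.png');s=ctrl.state();print(s['eef_pos'],s['ft_force'],w2p('scene',s['eef_pos']))
cv2.imwrite('pics/c5.png',np.hstack([cv2.resize(im[110:210,205:305],(400,400) ,interpolation=cv2.INTER_CUBIC),cv2.resize(t[130:230,350:450],(400,400))])[:,:,::-1])
E
```

```text
[ 0.56413131 -0.24752487  0.09771557] [ 0.19123921  1.04475643 -0.05426304] (np.float64(156.10598607868587), np.float64(232.20632695919474))
```

View pics/c5.png

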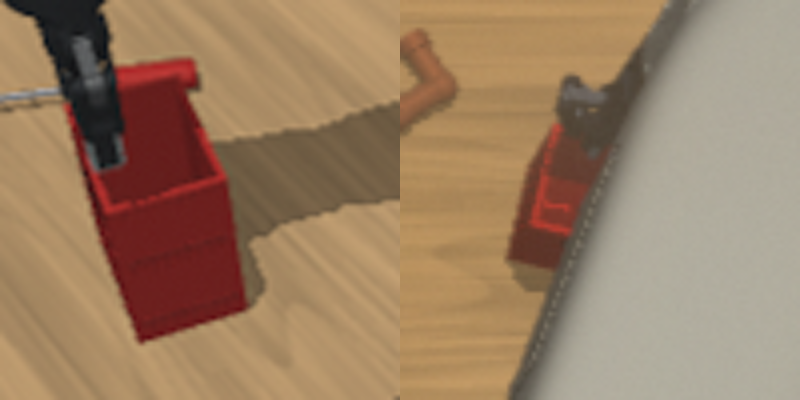

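The TCP is well past the wall plane with no force and no crate motion. I'll repeat with the fingers shut, so the tips are at a known place, and somewhat lower.

>>> {"api": "step_arm", "payload": {"series": [[0.5,0,0,0.04,0,0,0],[0.5,0,0,0.07,0,0,0],[1,0.02,-0.006,0.08,0,0,0],[1,0.05,-0.014,0.08,0,0,0],[1,0.06,-0.017,0.06,0,0,0],[1,0.06,-0.017,0.03,0,0,0],[1,0.06,-0.017,0,0,0,0],[1,0.06,-0.017,-0.02,0,0,0],[1,0.06,-0.017,-0.02,0,0,0],[1,0.06,-0.017,-0.02,0,0,0]]}}

```text
clock: 7.05
eef_pos: [0.6235, -0.264, 0.0754]
tool_rot: [-0.001, 0.799, 0.601, -0.001]
ft_force: [0.3, -0.3, 1.0]
finger_gap: 0.0005
```

>>> {"api": "step_arm", "payload": {"series": [[1,-0.01,0.003,0,0,0,0],[1,-0.02,0.006,0,0,0,0],[1,-0.03,0.008,0,0,0,0],[1,-0.04,0.011,0,0,0,0],[1,-0.045,0.012,0,0,0,0]]}}

```text
clock: 7.47
eef_pos: [0.5808, -0.2531, 0.0802]
tool_rot: [0.003, 0.799, 0.601, 0.002]
ft_force: [1.4, -0.6, 1.5]
finger_gap: -0.0002
```

```bash
python3 - <<'E'
from h import *
im=save('scene','s6.png');t=save('top','t6.png');s=ctrl.state();print(s['eef_pos'],s['ft_force'],w2p('scene',s['eef_pos']))
cv2.imwrite('pics/c6.png',np.hstack([cv2.resize(im[110:210,205:305],(400,400) ,interpolation=cv2.INTER_CUBIC),cv2.resize(t[130:230,350:450],(400,400))])[:,:,::-1])
E
```

```text
[ 0.5807166  -0.25321045  0.07967883] [ 1.47487771 -0.65337769  0.70541713] (np.float64(162.35523718745833), np.float64(226.94857197075257))
```

View pics/c6.png

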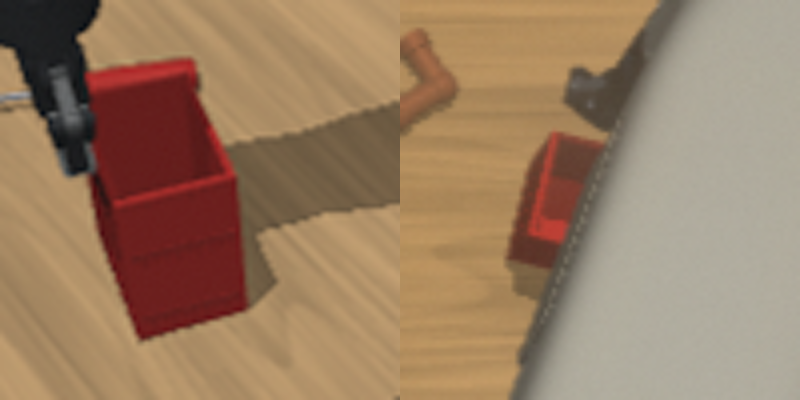

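With the fingers shut the force is about 1.6 N and the crate is starting to tilt. I'll carry on pushing.

>>> {"api": "step_arm", "payload": {"series": [[1,-0.008,0.002,0,0,0,0],[1,-0.016,0.005,0,0,0,0],[1,-0.024,0.007,0,0,0,0]]}}

```text
clock: 7.82
eef_pos: [0.5571, -0.246, 0.0784]
tool_rot: [0.002, 0.799, 0.601, 0.001]
ft_force: [0.1, -0.6, 1.5]
finger_gap: 0.0001
```

```bash
python3 - <<'E'
from h import *
im=save('scene','s7.png');t=save('top','t7.png');s=ctrl.state();print(s['eef_pos'],s['ft_force'],w2p('scene',s['eef_pos']))
cv2.imwrite('pics/c7.png',np.hstack([cv2.resize(im[110:210,205:305],(400,400) ,interpolation=cv2.INTER_CUBIC),cv2.resize(t[130:230,350:450],(400,400))])[:,:,::-1])
E
```

```text
[ 0.55548857 -0.24561303  0.07790618] [0.69199692 0.3431578  0.21795337] (np.float64(160.29647589710544), np.float64(236.60664648588605))
```

View pics/c7.png

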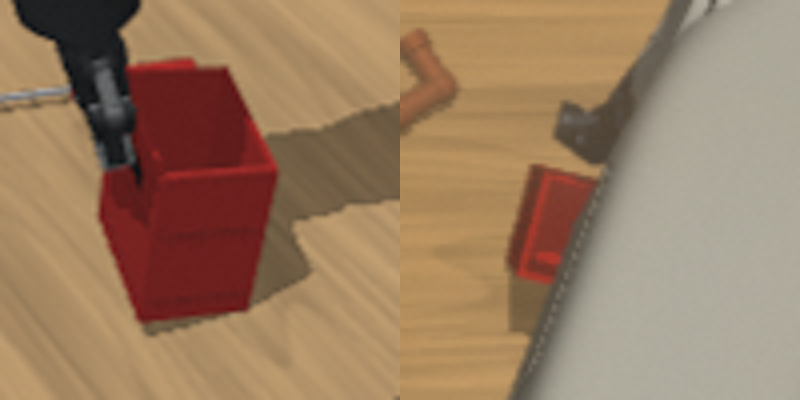

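It is tipping, with the far face leaning toward the robot. I'll keep going.

>>> {"api": "step_arm", "payload": {"series": [[1,-0.008,0.002,0,0,0,0],[1,-0.016,0.005,0,0,0,0],[1,-0.024,0.007,0,0,0,0],[1,-0.03,0.008,0,0,0,0],[1,-0.03,0.008,0,0,0,0]]}}

```text
clock: 8.33
eef_pos: [0.5239, -0.2371, 0.0766]
tool_rot: [-0.0, 0.799, 0.601, -0.0]
ft_force: [-0.0, -0.1, 0.3]
finger_gap: -0.0001
```

```bash
python3 - <<'E'
from h import *
im=save('scene','s8.png');t=save('top','t8.png');s=ctrl.state();print(s['eef_pos'],s['ft_force'])
cv2.imwrite('pics/c8.png',np.hstack([cv2.resize(im[110:210,205:305],(400,400) ,interpolation=cv2.INTER_CUBIC),cv2.resize(t[130:230,350:450],(400,400))])[:,:,::-1])
E
```

```text
[ 0.52495921 -0.23739343  0.07652355] [-0.28591908 -0.39037451 -0.28664929]
```

View pics/c8.png

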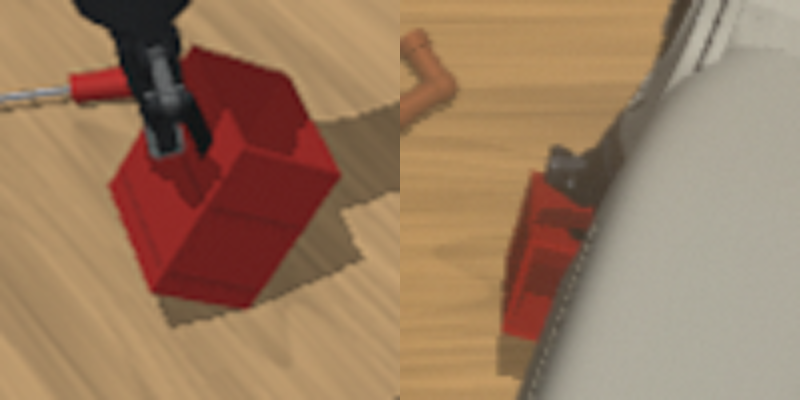

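>>> {"api": "step_arm", "payload": {"series": [[1,0,0,0,0,0,0],[1,0.01,0,0.04,0,0,0],[1,0.02,0,0.08,0,0,0],[1,0.03,0.04,0.12,0,0,0],[1,0.03,0.08,0.15,0,0,0],[1,0.03,0.12,0.15,0,0,0],[1,0.03,0.16,0.15,0,0,0],[1,0.03,0.2,0.15,0,0,0]]}}

```text
clock: 9.1
eef_pos: [0.5561, -0.051, 0.2278]
tool_rot: [0.001, 0.799, 0.601, 0.001]
ft_force: [1.0, 0.6, -0.9]
finger_gap: 0.0
```

```bash
python3 - <<'E'
from h import *
im=save('scene','s9.png');t=save('top','t9.png');s=ctrl.state();print(s['eef_pos'],s['ft_force'])
cv2.imwrite('pics/c9.png',np.hstack([cv2.resize(im[80:280,160:360],(400,400) ,interpolation=cv2.INTER_CUBIC),cv2.resize(t[120:320,300:500],(400,400))])[:,:,::-1])
E
```

```text
[ 0.55545443 -0.04643322  0.22688995] [ 0.41517203 -0.21259007  0.49804221]
```

View pics/c9.png

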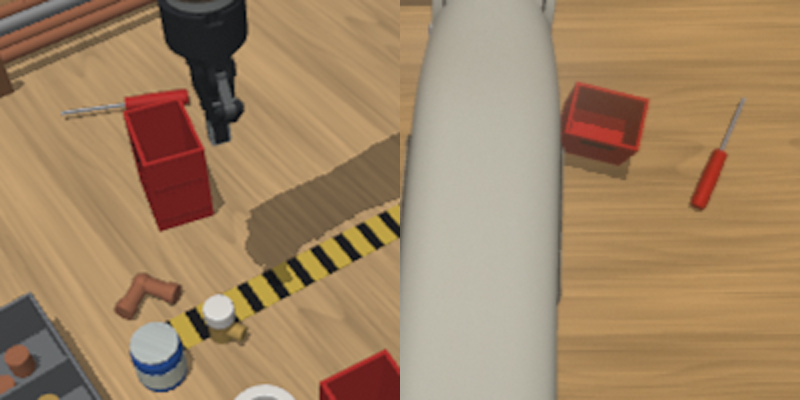

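The crate rocked back upright when I withdrew. I'll look closely at the picture from the end of the push to see where the finger was.

```bash
python3 - <<'E'
import cv2,numpy as np
a=cv2.imread('pics/s7.png')[115:200,215:315];b=cv2.imread('pics/s8.png')[115:200,215:315]
cv2.imwrite('pics/c8b.png',np.hstack([cv2.resize(x,(400,340),interpolation=cv2.INTER_LANCZOS4) for x in(a,b)]))
cv2.imwrite('pics/c8c.png',cv2.resize(b,(706,600),interpolation=cv2.INTER_LANCZOS4))
E
```

```text
(no output)
```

View pics/c8c.png

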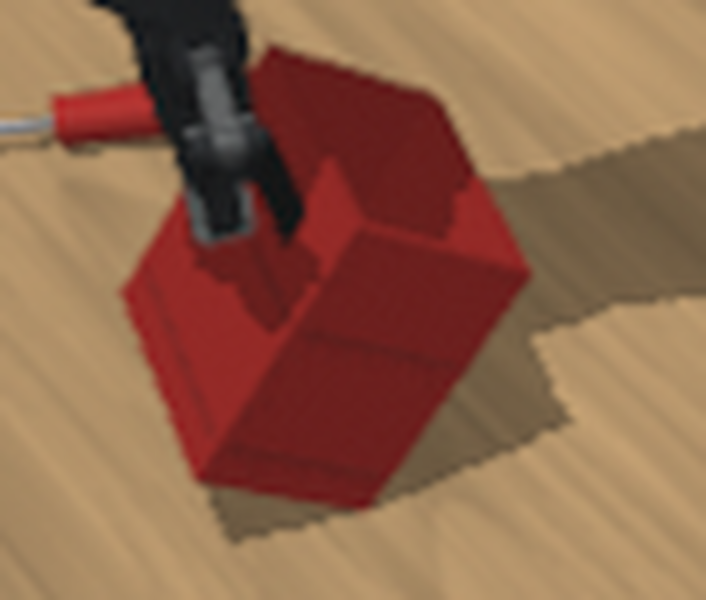

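```bash
python3 - <<'E'
from h import *
s=ctrl.state();p=s['eef_pos'];print(p)
print('pred',w2p('scene',p),'+2cm',w2p('scene',p+[0,0,.02]),'x+1',w2p('scene',p+[.01,0,0]),'y+1',w2p('scene',p+[0,.01,0]))
im=cv2.imread('pics/s9.png')
o=cv2.resize(im[110:190,230:310],(600,600),interpolation=cv2.INTER_LANCZOS4)
r,c=w2p('scene',p); cv2.circle(o,(int((c-230+.5)*7.5),int((r-110+.5)*7.5)),5,(0,255,0),-1)
cv2.imwrite('pics/c10.png',o)
E
```

```text
[ 0.55545443 -0.04643322  0.22688995]
pred (np.float64(164.273156338959), np.float64(272.5804367242854)) +2cm (np.float64(157.67416319618442), np.float64(271.73246739430533)) x+1 (np.float64(166.35594986992905), np.float64(268.6859716784569)) y+1 (np.float64(166.96206615698935), np.float64(275.19494058932514))
```

View pics/c10.png

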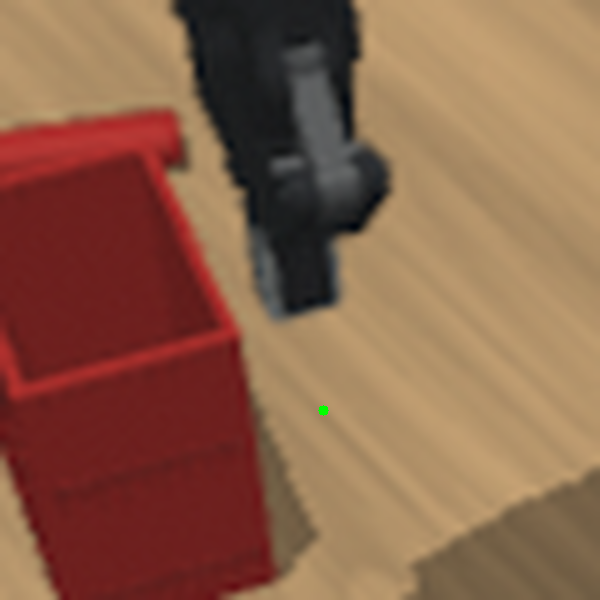

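The shut fingertips appear about 30 mm higher than the reported TCP: predicted row 164, seen at row 152. That explains why the half-open fingers cleared the rim. I'll command z about 30 mm lower and push further. First I'll re-fit the crate.

```bash
python3 - <<'E'
from h import *
t=save('top','t10.png')[:,:,::-1].copy();s=save('scene','s10.png')[:,:,::-1].copy()
print(fit(t,182,401),fit(s,160,245,45,cam='scene'))
p=ctrl.state()['eef_pos'];print(p,w2p('scene',p),[w2p('scene',p+[0,0,z]) for z in(.02,.03,.04)])
cv2.imwrite('pics/c11.png',cv2.resize(s[110:190,230:310],(600,600),interpolation=cv2.INTER_LANCZOS4))
E
```

```text
(array([ 0.5406, -0.2397, -0.2949]), np.float64(-16.9), np.float64(189.4), np.int64(1261), array([382, 161,  42,  41, 747], dtype=int32)) (array([ 0.5367, -0.2413, -0.2606]), np.float64(-14.9), np.float64(258.5), np.int64(2275), array([ 221,  125,   46,   71, 2141], dtype=int32))
[ 0.55527354 -0.05096134  0.2261982 ] (np.float64(163.25275650360703), np.float64(271.5063330866589)) [(np.float64(156.65680650156958), np.float64(270.63986310357825)), (np.float64(153.25872132688656), np.float64(270.19347724514927)), (np.float64(149.79116722658276), np.float64(269.7379656749139))]
```

View pics/c11.png

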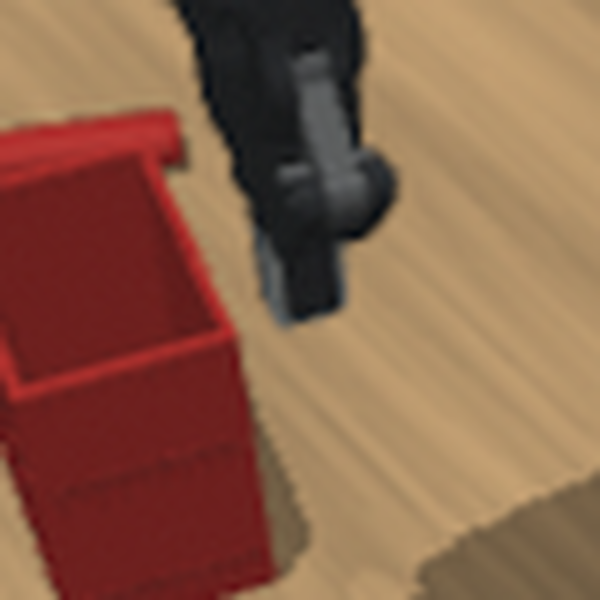

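>>> {"api": "step_arm", "payload": {"series": [[1,0.02,-0.04,0,0,0,0],[1,0.04,-0.08,0,0,0,0],[1,0.06,-0.12,0,0,0,0],[1,0.068,-0.16,0,0,0,0],[1,0.068,-0.19,0,0,0,0],[1,0.068,-0.21,-0.02,0,0,0],[1,0.068,-0.212,-0.06,0,0,0],[1,0.068,-0.212,-0.1,0,0,0],[1,0.068,-0.212,-0.14,0,0,0],[1,0.068,-0.212,-0.158,0,0,0],[1,0.068,-0.212,-0.158,0,0,0],[1,0.068,-0.212,-0.158,0,0,0]]}}

```text
clock: 10.3
eef_pos: [0.6213, -0.2656, 0.0665]
tool_rot: [-0.002, 0.8, 0.6, -0.001]
ft_force: [1.1, -0.4, 0.9]
finger_gap: -0.0001
```

>>> {"api": "step_arm", "payload": {"series": [[1,-0.01,0.003,0,0,0,0],[1,-0.02,0.006,0,0,0,0],[1,-0.03,0.008,0,0,0,0],[1,-0.04,0.011,0,0,0,0],[1,-0.05,0.014,0,0,0,0],[1,-0.06,0.017,0,0,0,0],[1,-0.07,0.02,0,0,0,0],[1,-0.08,0.022,0,0,0,0],[1,-0.09,0.025,0,0,0,0],[1,-0.1,0.028,0.005,0,0,0],[1,-0.11,0.031,0.01,0,0,0],[1,-0.12,0.034,0.015,0,0,0],[1,-0.13,0.036,0.02,0,0,0],[1,-0.13,0.036,0.02,0,0,0]]}}

```text
clock: 11.47
eef_pos: [0.4918, -0.2283, 0.0901]
tool_rot: [0.001, 0.799, 0.601, 0.0]
ft_force: [-0.3, -0.0, -0.6]
finger_gap: -0.0
```

```bash
python3 - <<'E'
from h import *
im=save('scene','s12.png');t=save('top','t12.png');s=ctrl.state();print(s['eef_pos'],s['ft_force'])
cv2.imwrite('pics/c12.png',np.hstack([cv2.resize(im[80:280,160:360],(400,400) ,interpolation=cv2.INTER_CUBIC),cv2.resize(t[120:320,300:500],(400,400))])[:,:,::-1])
E
```

```text
[ 0.49317213 -0.22852662  0.08897807] [ 0.75800046  0.34383158 -0.03020438]
```

View pics/c12.png

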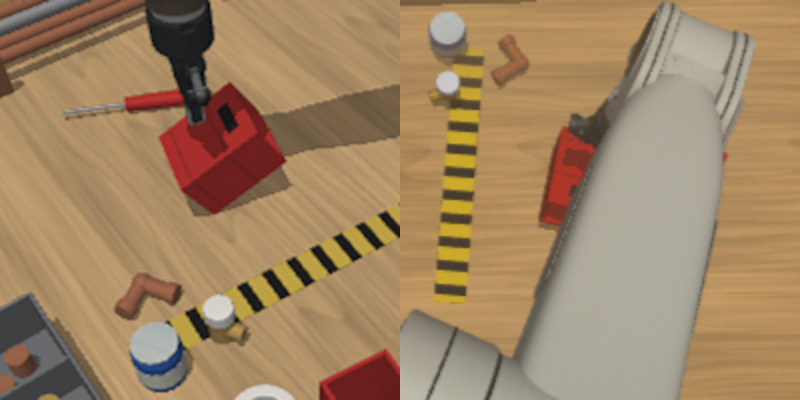

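It's past 45° and still going. I'll follow a little further, then rise.

>>> {"api": "step_arm", "payload": {"series": [[1,-0.01,0.003,0,0,0,0],[1,-0.02,0.006,0,0,0,0],[1,-0.03,0.008,0.005,0,0,0],[1,-0.03,0.008,0.01,0,0,0],[1,-0.03,0.008,0.05,0,0,0],[1,-0.03,0.03,0.09,0,0,0],[1,-0.03,0.07,0.13,0,0,0],[1,-0.02,0.11,0.14,0,0,0],[1,0.0,0.15,0.14,0,0,0],[1,0.02,0.19,0.14,0,0,0],[1,0.05,0.21,0.14,0,0,0]]}}

```text
clock: 12.48
eef_pos: [0.5334, -0.0259, 0.2306]
tool_rot: [0.001, 0.799, 0.602, 0.001]
ft_force: [0.6, 0.0, -0.4]
finger_gap: -0.0001
```

```bash
python3 - <<'E'
from h import *
im=save('scene','s13.png');t=save('top','t13.png');s=ctrl.state();print(s['eef_pos'],s['ft_force'])
cv2.imwrite('pics/c13.png',np.hstack([cv2.resize(im[80:280,160:360],(400,400) ,interpolation=cv2.INTER_CUBIC),cv2.resize(t[120:320,300:500],(400,400))])[:,:,::-1])
E
```

```text
[ 0.53692035 -0.02377959  0.22800623] [-0.66911525 -0.90180726 -0.74960522]
```

View pics/c13.png

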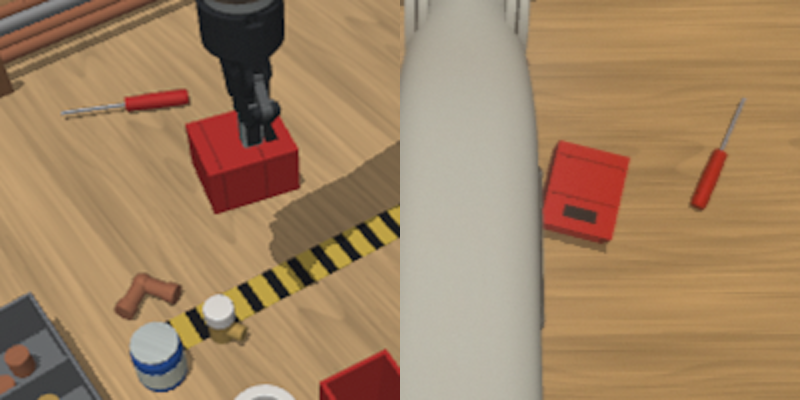

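```bash
python3 - <<'E'
import cv2
b=cv2.imread('pics/s13.png')[125:195,245:325]
cv2.imwrite('pics/c13c.png',cv2.resize(b,(685,600),interpolation=cv2.INTER_LANCZOS4))
E
```

```text
(no output)
```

View pics/c13c.png

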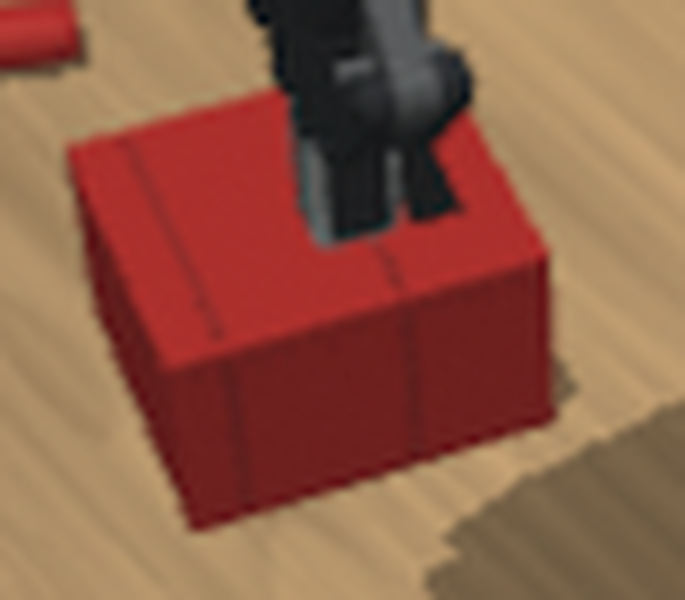

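The right crate lies on its side. Its underside, seen at a grazing angle at the left of the crop, is plain red. Next is the left crate, approached the same way.

>>> {"api": "step_arm", "payload": {"series": [[1,0.02,0.03,0,0,0,0],[1,0.04,0.06,0,0,0,0],[1,0.06,0.09,0,0,0,2],[1,0.08,0.12,0,0,0,4],[1,0.1,0.15,0,0,0,5],[1,0.115,0.18,0,0,0,5],[1,0.118,0.21,0,0,0,5],[1,0.118,0.24,0,0,0,5],[1,0.118,0.249,0,0,0,5],[1,0.118,0.249,0,0,0,5],[1,0.118,0.249,-0.04,0,0,5],[1,0.118,0.249,-0.08,0,0,5],[1,0.118,0.249,-0.12,0,0,5],[1,0.118,0.249,-0.158,0,0,5],[1,0.118,0.249,-0.158,0,0,5],[1,0.118,0.249,-0.158,0,0,5]]}}

```text
clock: 13.92
eef_pos: [0.6491, 0.2182, 0.068]
tool_rot: [-0.001, 0.773, 0.635, -0.003]
ft_force: [0.4, 1.3, 1.1]
finger_gap: 0.0001
```

```bash
python3 - <<'E'
from h import *
im=save('scene','s14.png');t=save('top','t14.png');s=ctrl.state();print(s['eef_pos'],s['ft_force'],s['tool_rot'])
cv2.imwrite('pics/c14.png',np.hstack([cv2.resize(im[200:400,200:400],(400,400) ,interpolation=cv2.INTER_CUBIC),cv2.resize(t[100:300,160:360],(400,400))])[:,:,::-1])
E
```

```text
[0.65332092 0.22025429 0.07343097] [0.04042417 0.01520747 0.83900018] [0.00101778 0.7723937  0.63513915 0.00227859]
```

View pics/c14.png

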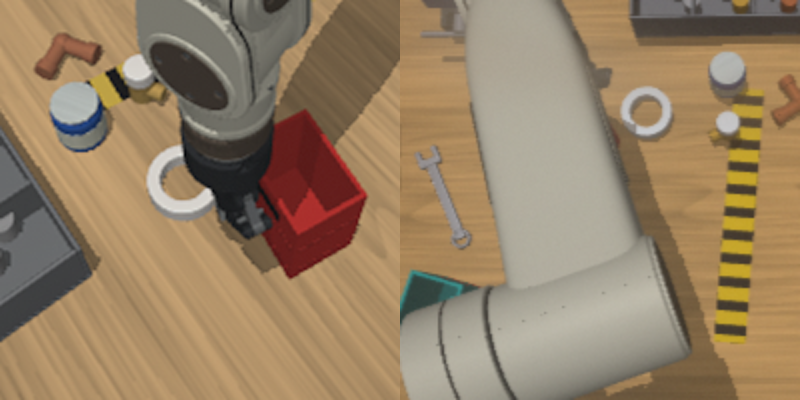

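The fingers are behind the left crate and clear of the tape roll. I'll push toward the robot.

>>> {"api": "step_arm", "payload": {"series": [[1,-0.01,0.002,0,0,0,0],[1,-0.02,0.004,0,0,0,0],[1,-0.03,0.006,0,0,0,0],[1,-0.04,0.008,0,0,0,0],[1,-0.05,0.01,0,0,0,0],[1,-0.06,0.011,0,0,0,0],[1,-0.07,0.013,0,0,0,0],[1,-0.08,0.015,0,0,0,0],[1,-0.09,0.017,0,0,0,0],[1,-0.1,0.019,0.005,0,0,0],[1,-0.11,0.021,0.01,0,0,0],[1,-0.12,0.023,0.015,0,0,0],[1,-0.13,0.025,0.02,0,0,0],[1,-0.14,0.027,0.02,0,0,0],[1,-0.15,0.028,0.02,0,0,0],[1,-0.16,0.03,0.025,0,0,0],[1,-0.16,0.03,0.03,0,0,0]]}}

```text
clock: 15.43
eef_pos: [0.4881, 0.2506, 0.0997]
tool_rot: [-0.001, 0.772, 0.636, -0.002]
ft_force: [-0.6, 0.0, -0.1]
finger_gap: 0.0
```

```bash
python3 - <<'E'
from h import *
im=save('scene','s15.png');s=ctrl.state();print(s['eef_pos'],s['ft_force'])
cv2.imwrite('pics/c15.png',cv2.resize(im[200:400,230:430],(500,500) ,interpolation=cv2.INTER_CUBIC)[:,:,::-1])
E
```

```text
[0.49030252 0.25110817 0.10122644] [1.0386179  0.40062415 1.36522546]
```

View pics/c15.png

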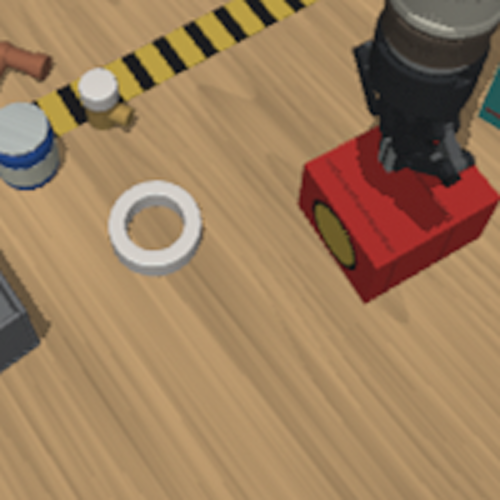

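The left crate lies on its side and shows the yellow stamp at crop (333,235), so it's the stamped one. I'll rise, swing left and measure.

>>> {"api": "step_arm", "payload": {"series": [[1,0,0,0.04,0,0,0],[1,0,0,0.08,0,0,0],[1,0,0,0.12,0,0,0],[1,0,0.03,0.12,0,0,0],[1,0,0.07,0.12,0,0,0],[1,0,0.11,0.12,0,0,0],[1,0,0.15,0.12,0,0,0],[1,-0.02,0.18,0.12,0,0,0],[1,-0.05,0.2,0.12,0,0,0],[1,-0.05,0.2,0.12,0,0,0]]}}

```text
clock: 16.32
eef_pos: [0.4365, 0.4554, 0.2191]
tool_rot: [-0.001, 0.77, 0.638, -0.001]
ft_force: [0.9, -0.4, 0.2]
finger_gap: -0.0002
```

```bash
python3 - <<'E'
from h import *
t=save('top','t16.png')[:,:,::-1].copy();im=save('scene','s16.png');s=ctrl.state();print(s['eef_pos'],s['ft_force'])
cv2.imwrite('pics/c16.png',np.hstack([cv2.resize(im[100:400,200:500],(400,400) ,interpolation=cv2.INTER_CUBIC)[:,:,::-1],cv2.resize(t[100:300,160:360],(400,400))]))
E
```

```text
[0.44014381 0.45193666 0.21972445] [-0.02730052 -0.41481432 -0.3249747 ]
```

View pics/c16.png

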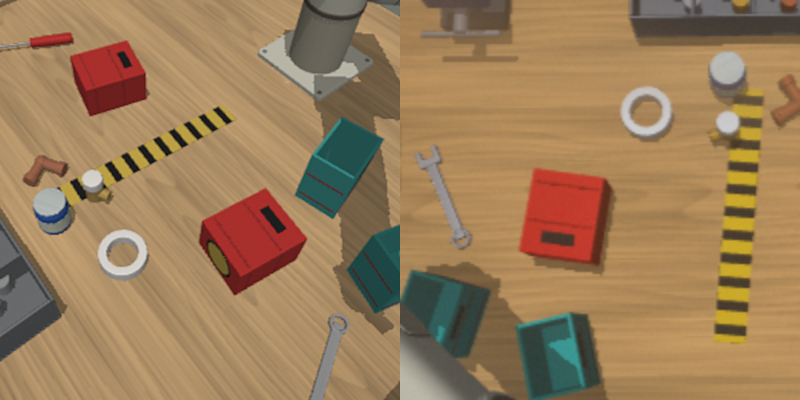

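Both crates and the line are now clearly in view. I'll fit the poses and the line's axis.

```bash
cat > m.py <<'E'
from h import *
import sys
def line(t):
    hsv=cv2.cvtColor(t,cv2.COLOR_BGR2HSV); m=((hsv[...,0]>20)&(hsv[...,0]<32)&(hsv[...,1]>150)&(hsv[...,2]>120)).astype(np.uint8)
    m[:, :310]=0; m[:,350:]=0;m[:168]=0;m[280:]=0
    r,c=np.nonzero(m); P=np.array([p2w('top',a,b,0)[:2] for a,b in zip(r,c)])
    k=np.polyfit(P[:,0],P[:,1],1); return k
E
python3 - <<'E'
from m import *
t=cv2.imread('pics/t16.png');s=cv2.imread('pics/s16.png')
print('line y=kx+c',line(t),'ends',p2w('top',145,335.2,0),p2w('top',271,325,0))
a=dict(hx=.065,hy=.055,H=.08)
print('L',fit(t,207,242,40,**a),fit(s,280,388,45,cam='scene',**a))
print('R',fit(t,215,393,40,**a),fit(s,158,282,45,cam='scene',**a))
print('s16 pred check')
E
```

```text
line y=kx+c [-0.09184159  0.02246712] ends [ 0.68355695 -0.04408478  0.        ] [ 0.26837346 -0.00429694  0.        ]
L (array([ 0.4674,  0.2536, -0.1524]), np.float64(-8.7), np.float64(64.6), np.int64(1756), array([ 220,  184,   44,   48, 1541], dtype=int32)) (array([ 0.4645,  0.2505, -0.1464]), np.float64(-8.4), np.float64(48.4), np.int64(3926), array([ 349,  241,   81,   80, 3462], dtype=int32))
R (array([ 0.4368, -0.212 , -0.2655]), np.float64(-15.2), np.float64(61.2), np.int64(1725), array([ 369,  190,   46,   51, 1569], dtype=int32)) (array([ 0.4351, -0.212 , -0.2607]), np.float64(-14.9), np.float64(42.9), np.int64(2333), array([ 253,  130,   57,   57, 2200], dtype=int32))
s16 pred check
```

```bash
python3 - <<'E'
from h import *
for n,r,c in(('turqL topleft rim',237,164),('turqL top right far',245,204),('turqR far right',256,252)):
    print(n,p2w('top',r,c,.13).round(3),p2w('top',r,c,0).round(3))
print('ring',p2w('top',224,191,0).round(3))
E
```

```text
turqL topleft rim [0.372 0.46  0.13 ] [0.383 0.515 0.   ]
turqL top right far [0.348 0.343 0.13 ] [0.355 0.384 0.   ]
turqR far right [0.315 0.204 0.13 ] [0.318 0.229 0.   ]
ring [0.424 0.429 0.   ]
```

>>> {"api": "step_arm", "payload": {"series": [[0,0.01,-0.02,0,0,0,-7],[0,0.02,-0.04,0,0,0,-14],[0,0.03,-0.06,0,0,0,-21],[0,0.04,-0.08,0,0,0,-28],[0,0.044,-0.1,0,0,0,-35],[0,0.044,-0.1,0,0,0,-42],[0,0.044,-0.1,0,0,0,-49],[0,0.044,-0.1,0,0,0,-56],[0,0.044,-0.1,0,0,0,-63],[0,0.044,-0.1,0,0,0,-70],[0,0.044,-0.1,0,0,0,-77],[0,0.044,-0.1,0,0,0,-84],[0,0.044,-0.1,0,0,0,-88],[0,0.044,-0.1,-0.04,0,0,-88],[0,0.044,-0.1,-0.08,0,0,-88],[0,0.044,-0.1,-0.12,0,0,-88],[0,0.044,-0.1,-0.15,0,0,-88],[0,0.044,-0.1,-0.17,0,0,-88],[0,0.044,-0.1,-0.19,0,0,-88],[0,0.044,-0.1,-0.19,0,0,-88]]}}

```text
clock: 18.08
eef_pos: [0.4831, 0.3471, 0.0254]
tool_rot: [0.003, 0.997, -0.08, -0.003]
ft_force: [-0.9, -0.5, -1.5]
finger_gap: 0.0854
```

```bash
python3 - <<'E'
from h import *
im=save('scene','s17.png');s=ctrl.state();print(s['eef_pos'],s['ft_force'],s['tool_rot'],s['qpos'].round(2),w2p('scene',s['eef_pos']))
cv2.imwrite('pics/c17.png',cv2.resize(im[220:370,330:480],(600,600) ,interpolation=cv2.INTER_CUBIC)[:,:,::-1])
E
```

```text
[0.48422692 0.34815539 0.02780994] [ 0.34076941  0.01572675 -0.00118603] [ 0.00184446  0.99678302 -0.08010466 -0.00185825] [ 0.62  0.55  0.02  1.05 -0.    2.35] (np.float64(320.717781093429), np.float64(412.21815074194814))
```

View pics/c17.png

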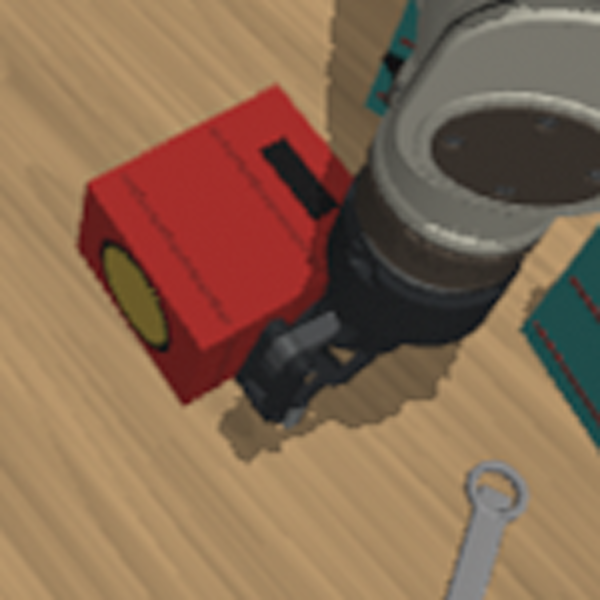

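>>> {"api": "step_arm", "payload": {"series": [[0,0,0,-0.01,0,0,0],[0,-0.002,-0.012,-0.01,0,0,0],[0,-0.004,-0.024,-0.01,0,0,0],[0,-0.005,-0.034,-0.01,0,0,0],[0,-0.007,-0.044,-0.01,0,0,0],[0,-0.008,-0.056,-0.01,0,0,0],[0,-0.01,-0.068,-0.01,0,0,0],[0,-0.012,-0.08,-0.01,0,0,0],[0,-0.014,-0.092,-0.01,0,0,0],[0,-0.016,-0.104,-0.01,0,0,0],[0,-0.018,-0.116,-0.01,0,0,0],[0,-0.019,-0.128,-0.01,0,0,0],[0,-0.021,-0.14,-0.01,0,0,0],[0,-0.021,-0.14,-0.01,0,0,0]]}}

```text
clock: 19.3
eef_pos: [0.4624, 0.2073, 0.0194]
tool_rot: [0.002, 0.997, -0.08, -0.001]
ft_force: [0.3, 0.7, 0.1]
finger_gap: 0.0854
```

```bash
python3 - <<'E'
from m import *
im=save('scene','s18.png');s=ctrl.state();print(s['eef_pos'],s['ft_force'])
a=dict(hx=.065,hy=.055,H=.08)
cv2.imwrite('pics/c18.png',cv2.resize(im[120:360,180:480],(750,600) ,interpolation=cv2.INTER_CUBIC)[:,:,::-1])
E
```

```text
[0.46269312 0.20828605 0.01929564] [-0.12209841  0.11587896  0.1146997 ]
```

View pics/c18.png

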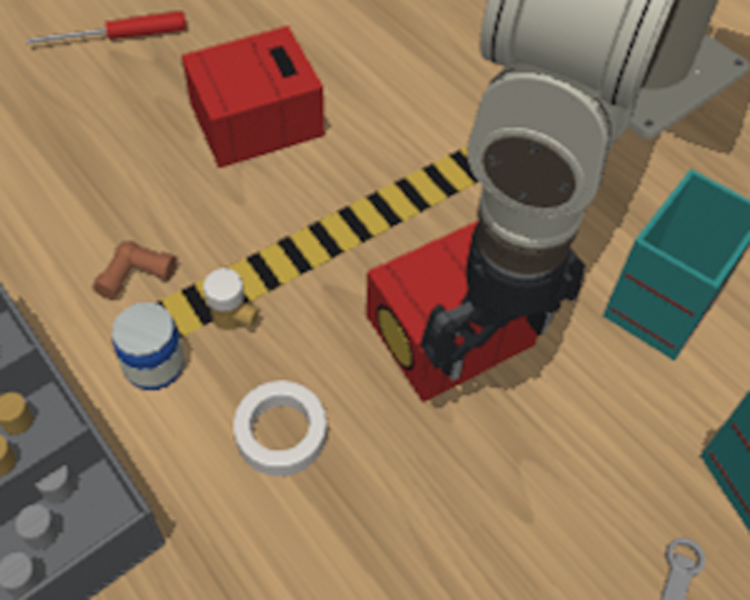

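>>> {"api": "step_arm", "payload": {"series": [[0,-0.002,-0.012,0,0,0,0],[0,-0.004,-0.024,0,0,0,0],[0,-0.005,-0.036,0,0,0,0],[0,-0.007,-0.048,0,0,0,0],[0,-0.009,-0.06,0,0,0,0],[0,-0.011,-0.072,0,0,0,0],[0,-0.013,-0.084,0,0,0,0],[0,-0.014,-0.096,0,0,0,0],[0,-0.016,-0.108,0,0,0,0],[0,-0.018,-0.12,0,0,0,0],[0,-0.02,-0.132,0,0,0,0],[0,-0.021,-0.14,0,0,0,0],[0,-0.021,-0.14,0,0,0,0]]}}

```text
clock: 20.43
eef_pos: [0.4424, 0.0687, 0.0199]
tool_rot: [0.001, 0.997, -0.08, -0.0]
ft_force: [0.1, -0.4, 0.5]
finger_gap: 0.0855
```

```bash
python3 - <<'E'
from m import *
im=save('scene','s19.png');t=save('top','t19.png');s=ctrl.state();print(s['eef_pos'],s['ft_force'])
cv2.imwrite('pics/c19.png',np.hstack([cv2.resize(im[100:300,200:400],(400,400)),cv2.resize(t[130:330,220:420],(400,400))])[:,:,::-1])
E
```

```text
[0.44296266 0.07010554 0.02000624] [1.35953306 0.13870723 0.45028155]
```

View pics/c19.png

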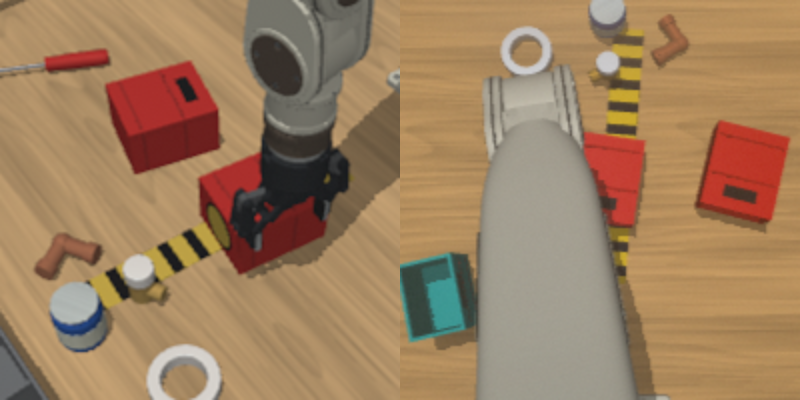

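```bash
python3 - <<'E'
from m import *
t=cv2.imread('pics/t19.png')
cv2.imwrite('pics/c19b.png',cv2.resize(t[190:250,300:380],(800,600),interpolation=cv2.INTER_CUBIC))
A=p2w('top',200.3,342.3,.08);B=p2w('top',242.5,337.3,.08);print(A,B,np.degrees(np.arctan2(A[1]-B[1],A[0]-B[0])),np.linalg.norm(A-B))
d=(A-B)/np.linalg.norm(A-B);c=(A+B)/2+.055*np.array([-d[1],d[0],0]);k=line(cv2.imread('pics/t16.png'));print(c,'line y',np.polyval(k,c[0]),'offset',c[1]-np.polyval(k,c[0]))
E
```

```text
[ 0.48156957 -0.06011867  0.08      ] [ 0.35329164 -0.04244741  0.08      ] -7.843561395163476 0.12948938611249847
[0.42493639 0.0032024  0.08      ] line y -0.0165597133755659 offset 0.019762110152773293
```

View pics/c19b.png

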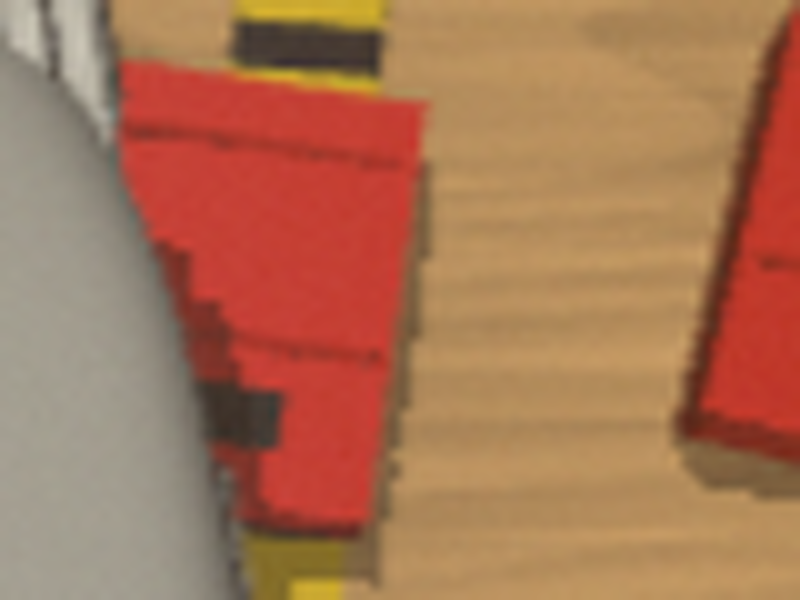

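The crate is about 20 mm short of centre. I'll push that much further, then back off.

>>> {"api": "step_arm", "payload": {"series": [[0,-0.001,-0.008,0,0,0,0],[0,-0.002,-0.015,0,0,0,0],[0,-0.003,-0.02,0,0,0,0],[0,-0.003,-0.02,0,0,0,0],[0,-0.003,-0.02,0,0,0,0],[0,0,0.0,0,0,0,0],[0,0.003,0.03,0,0,0,0],[0,0.003,0.06,0.02,0,0,0],[0,0.003,0.08,0.06,0,0,0],[0,0.003,0.11,0.1,0,0,0],[0,0.003,0.14,0.14,0,0,0],[0,0.003,0.18,0.18,0,0,0],[0,0.003,0.22,0.2,0,0,0],[0,0.003,0.26,0.2,0,0,0],[0,0.003,0.3,0.2,0,0,0],[0,0.003,0.32,0.2,0,0,0],[0,0.003,0.32,0.2,0,0,0]]}}

```text
clock: 21.95
eef_pos: [0.4453, 0.397, 0.2195]
tool_rot: [-0.001, 0.997, -0.076, 0.0]
ft_force: [-0.8, 0.2, 0.2]
finger_gap: 0.0856
```

```bash
python3 - <<'E'
from m import *
im=save('scene','s20.png')[:,:,::-1].copy();t=save('top','t20.png')[:,:,::-1].copy();s=ctrl.state();print(s['eef_pos'],s['ft_force'],s['clock'])
cv2.imwrite('pics/c20.png',np.hstack([cv2.resize(im[80:330,180:430],(400,400)),cv2.resize(t[110:310,220:420],(400,400))]))
a=dict(hx=.065,hy=.055,H=.08);k=line(cv2.imread('pics/t16.png'))
for nm,f in(('A top',fit(t,218,325,40,**a)),('A scene',fit(im,210,330,50,cam='scene',**a)),('R',fit(t,215,393,40,**a))):
    print(nm,f[:4],'off',f[0][1]-np.polyval(k,f[0][0]))
E
```

```text
[0.44519498 0.39253497 0.21878923] [ 0.29343008 -0.02152045 -0.04459661] 22.05
A top (array([ 0.4254, -0.0132, -0.1606]), np.float64(-9.2), np.float64(48.7), np.int64(1650)) off 0.0034022924459777247
A scene (array([ 0.4232, -0.0148, -0.1572]), np.float64(-9.0), np.float64(45.9), np.int64(2861)) off 0.0016002409371781087
R (array([ 0.4371, -0.2112, -0.2658]), np.float64(-15.2), np.float64(41.6), np.int64(1751)) off -0.19352316089358795
```

View pics/c20.png

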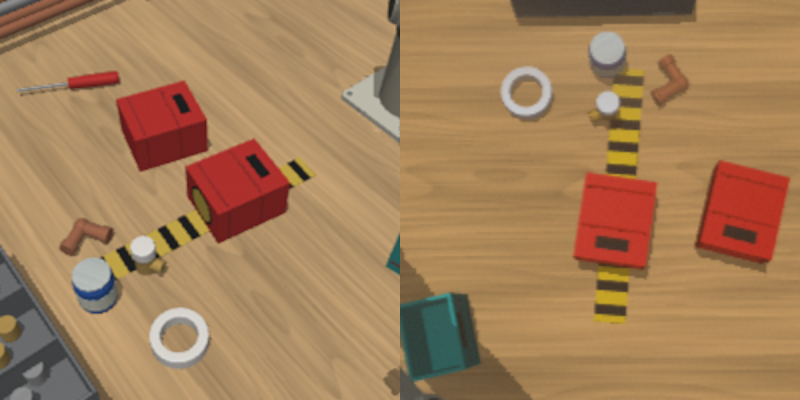

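The stamped crate lies across the line about 2–3 mm off its axis, and the other lies clear. Before handing in, I'll compare the bystanders with the start pictures.

```bash
python3 - <<'E'
from m import *
a=cv2.imread('pics/s0.png');b=cv2.imread('pics/s20.png');d=(cv2.absdiff(a,b).max(2)>45).astype(np.uint8)
d=cv2.morphologyEx(d,cv2.MORPH_OPEN,np.ones((3,3)))
n,l,st,ce=cv2.connectedComponentsWithStats(d);print([(s[:5].tolist()) for s in st[1:] if s[4]>20])
print(ctrl.close_job())
E
```

```text
[[297, 0, 6, 13, 62], [326, 0, 7, 4, 22], [414, 0, 7, 6, 36], [578, 0, 56, 73, 2740], [322, 16, 5, 5, 21], [461, 43, 7, 20, 119], [413, 45, 7, 11, 69], [469, 44, 5, 20, 70], [425, 52, 25, 29, 355], [413, 57, 7, 6, 31], [307, 59, 123, 103, 3712], [487, 68, 6, 9, 33], [477, 75, 8, 10, 45], [427, 84, 25, 26, 363], [623, 91, 17, 7, 59], [433, 127, 67, 85, 2720], [222, 131, 89, 64, 3826], [421, 140, 212, 186, 11853], [623, 162, 17, 18, 109], [296, 167, 65, 64, 2719], [433, 166, 5, 5, 22], [319, 255, 64, 84, 3514]]
the job is handed in; nothing more can be done
None
```

I tipped both red crates onto their sides toward the robot. The left one showed the yellow stamp, and the right one's underside looked plain red, though only at a grazing angle. I then pushed the stamped crate, still lying down, across to the dispatch line with open fingers and handed the job in at about 22 s.

**Final positions:** the last checks put the stamped crate's middle 2 mm (scene camera) to 3 mm (top camera) from the line's axis. The other crate lies about 190 mm from the line, measured to its middle. Both were still lying, and the arm was clear of everything.

**Bystanders:** comparing the start and end scene pictures showed no change at the tin, roll, valve, elbow, wrench or driver. The robot and its shadow covered the turquoise crates in that comparison. I never went near them at low height, and the top view showed nothing amiss.

**What disagreed:**
- **Fingertip height:** the fingertips appeared about 30 mm higher in the scene camera than the reported TCP.
- **First tipping tries:** probably because of that, the first try on the right crate passed over its rim without moving it. A later push tilted it, but I withdrew too early and it rocked back upright. It went over on the next push, commanded lower and pushed further.

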